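# Lock the loose handwheel of a valve gearbox onto its shaft flat

### The arm

A 6-joint arm with a two-finger parallel gripper is mounted at the origin on the work surface. World frame = base frame: x ahead of the robot, y to its left, z up, the work surface at z = 0. Lengths are in m, angles in degrees, forces in N, time in s.
With the tool pointing down it reaches from about 0.4 to 0.825 m from the base axis. Payload 7 kg.
Tool frame: the origin (TCP) lies midway between the tips of the shut fingers; the grasp point (between the pads) lies 19 mm behind it; z points along the fingers, y is the direction in which the jaws open and shut (so a half turn about z gives the same grasp; the last joint's range is limited). The gripper opens to 88 mm and grips with 3 to 60 N. Pads are 19 mm wide; open, the fingers measure 130 mm over their backs; the gripper's body (78 mm by 193 mm) begins 47 mm behind the grasp point.
Start: joints at [91.049, 20.546, 0.682, 0, -70.136, -16.507], TCP at [0.18, 0.651, 0.227] pointing down, gripper open.
Joint ranges: [-176.03, 176.03], [-82.01, 121.73], [-58.28, 71.71], [-173.87, 95.51], [-174.79, -0.11], [-173.66, 173.66]. Speed limits (degrees/s): [136.94, 136.94, 172.46, 180, 180, 180].

### API

Orientations are given as [roll, pitch, yaw] about the fixed x, y, z axes, in that order (R = Rz(yaw) Ry(pitch) Rx(roll)).
In Python, from plant import ctrl, snapshot gives the robot as it stands.
- The arm moves only by the shell command python3 -m pendant 'ROWS'. ROWS is JSON, a list of rows, each a list of 7 numbers: the shift along the tool's x, y, z in m, then the turn, a rotation vector about the tool's x, y, z in rad, then the opening, from -1 (shut) to 1 (fully open), so that 0 is half open. In form: [[x, y, z, ax, ay, az, jaw], ...]. A call has 1 to 12 rows; each row is the pose to reach, as a shift and turn from the pose commanded when the call began, along the tool's axes at that moment; what a row does not reach only later rows make up. A row lasts 1/8 s, in which the tool goes at most 62.5 mm and 10.7 degrees, less where a joint would pass 70% of its speed; a pose out of reach is approached as far as the arm can. A call with a gripper value outside its range is refused whole. The fingers move at their own pace and stop on an object; the grip force is fixed at half the most. Time passes only in rows, so rows that repeat a pose let the fingers close. It gives the time, the measured TCP pose, the force and the opening at its end, in the units of the state.
- ctrl.get_obs(): the state, without advancing time (a new reading comes with each control period).
- snapshot(name): name is "scene" or "side" or "wrist"; returns a dict with "image" (400x640x3 uint8, blue, green, red), "mtx" (3x3 intrinsics, pixels), "eye" and "attitude" of the camera in the world; the wrist camera has in their place "tool_from_camera" (4x4, takes a point from camera to tool coordinates, whose origin is the TCP and whose axes are the flange's). Camera axes: x right, y up, looking along -z (the intrinsics and any distortion apply to the point x, -y, -z); pixel columns grow to the right and rows downward; lengths in m; the calibration is good to about 2 mm. A picture is of the moment at which its call begins: read the wrist's pose just before it. There is no depth.
- ctrl.close_job(): hands the job in, once; it reports no verdict.
The state is a dict: "clock": time; "joint_pos": joint angles; "qvel": joint speeds; "tau": joint torques, N m; "tool_pos": TCP position; "orientation": TCP orientation; "force": force on the tool from outside, world axes, zero at the start; "moment": the same for the moment, N m; "opening": finger opening in m.
Only numpy, scipy, OpenCV 4.12 (cv2) and the standard library are available. Lean on these libraries where they do the work, as an engineer would, in place of code of your own. Each camera call takes 0.05 s, during which the arm holds its last target.

### The job

The handwheel on the gearbox of the blue butterfly valve is loose on its shaft: turn it until the square-headed set screw in its hub stands over the flat milled on the shaft, then screw it fully home on that flat and let go. Feel for the flat with the screw: on the round of the shaft it fetches up early, over the flat it goes about 2.5 mm deeper. Leave the gasket, bolt, spanner and spool piece around it where they are.

Things in the scene. Friction and masses are not known exactly. Their poses are not given: they have to be found in the camera images.
- gear_valve: Blue butterfly valve (flanges 220 mm across, 133 mm high) lying fixed on the bench, with grey worm gearbox and dark handwheel. Origin: on the bench below the crossing of set screw axis and shaft axis. x runs level along the input shaft, out of the gearbox to its free end; z up. Gearbox (72 mm across, on the shaft's axis) behind x = -128 mm; flange disc centred at x = -190, y = -185 mm.
- hub_axis (a point): Where the set screw's axis crosses the shaft's axis, 110 mm above the bench; it does not move. Axes as gear_valve. The handwheel's hub round it, 64 mm in diameter, reaches from x = -76 to 22 mm.
- rim_centre (a point): Centre of the handwheel's rim, on the shaft's axis at x = -58 mm from hub_axis; it does not move. Axes as gear_valve. The rim is a round bar 16 mm thick whose middle runs at 72 mm radius, in the plane across x; four spokes stand at 45 degrees to the set screw.
- shaft_end (a point): Centre of the shaft's free end, 40 mm out along x from hub_axis. Axes as gear_valve; they do not show the flat. The shaft is 30 mm round with one flat, 16 mm wide, 12.5 mm from its axis, seen as a D at the end. The flat faces somewhere within 0.65 rad either side of straight up. The shaft does not turn (self-locking worm).
- handwheel (a joint): Angle of the handwheel (rad), endless: 0 when the set screw points straight up; positive turns about the shaft's outward x axis, the screw leaning to the -y side of gear_valve (at 1.57 it points level along -y). It starts between 1.1 and 2.1, turns with a drag of about 0.25 N m and stays where it is left.
- set_screw (a joint): How far the screw has been screwed in since the start (rad), clockwise looking down on its head. Coarse two-start thread, 6 mm in per turn, drag 0.2 N m. Its 12 mm wide point meets the round of the shaft at about 1.05 rad, and the flat, fully home, at 3.65 rad if square over it. Skewed by 5, 10 or 15 degrees it first touches at about 2.9, 2.2 or 1.4 rad; turned on, it pulls square.
- screw_head (a point): Centre of the set screw's square head (24 x 24 mm, 28 mm long), 56 mm from the shaft's axis at the start, nearer as it goes in. z points out of the head along the screw. The head's flats face along directions turned 45 degrees from this frame's x and y; the frame turns with the screw, and at the start its x is the shaft's direction.
- gasket: Black flat rubber gasket ring, 156 mm outside, 104 mm inside, 5 mm thick, lying on the bench; a bystander. Origin at the centre of its underside.
- flange_bolt: Dark hexagon bolt standing upright on its head, 90 mm tall, shank 16 mm; a bystander. Origin at the centre of its underside.
- spanner: Steel spanner, 200 mm long, lying on the bench; a bystander. Origin at the middle of its underside.
- spool_piece: Blue short flanged pipe piece, 140 mm in diameter, 98 mm tall, standing on the bench; a bystander. Origin at the centre of its underside.

How it is judged (in metres and radians):
At the end, for the whole second after the job is handed in: The set screw has been screwed in by more than 3.45 rad of its 3.65 rad, down on the flat, which it can reach only squarely over it, and the handwheel is at rest (value of joint set_screw above 3.45 rad and velocity of joint handwheel between -0.1 and 0.1 rad/s); the robot touches nothing.
It fails at once if the gasket is shifted by more than 30 mm (distance of gasket from where it was at the start of the episode above 0.03 m).
It fails at once if the spanner is shifted by more than 30 mm (distance of spanner from where it was at the start of the episode above 0.03 m).
It fails at once if the spool piece is shifted by more than 30 mm (distance of spool_piece from where it was at the start of the episode above 0.03 m).
It fails at once if the bolt is shifted by more than 30 mm or knocked over (distance of flange_bolt from where it was at the start of the episode above 0.03 m or angle between flange_bolt's own z axis and vertical above 0.5 rad).
It also fails if it takes over 72 s, if anything falls off the work surface, if the arm or the gripper's body presses on something with over 40 N, if the wrist force passes 120 N, or if a joint passes its speed limit or range.

## Working session

There is one attempt and no reset: what is moved stays moved. The work goes in short steps, Python scripts to look and compute and a shell command to move; the robot and the scene stay as the last step left them, time stands still between calls to the robot, and variables do not carry over. Pictures are saved under pics/ and viewed, and the job is handed in when it is done.

```bash
ls; mkdir -p pics
python3 - <<'E'
from plant import ctrl, snapshot
import cv2,numpy as np
print(ctrl.get_obs())
for n in ["scene","side","wrist"]:
    s=snapshot(n); cv2.imwrite(f"pics/{n}0.png",s["image"])
    print(n,{k:(v.tolist() if hasattr(v,'tolist') else v) for k,v in s.items() if k!="image"})
E
```

```text
pics
{'clock': 0.0, 'joint_pos': array([ 9.10482033e+01,  2.05904539e+01,  6.33684994e-01, -1.98517694e-02,
       -7.01354177e+01, -1.65088987e+01]), 'qvel': array([ 0.0423884 , -0.03661861, -0.03710198,  0.08632908,  0.00959389,
        0.07545937]), 'tau': array([-9.13362837e-04, -5.82715023e+01,  2.93074107e+01,  6.99759588e+00,
        7.00330449e-03, -1.49781799e-04]), 'tool_pos': array([0.17981419, 0.65010243, 0.22563393]), 'orientation': array([ 1.79906310e+02, -8.30601323e-03, -1.54674492e+01]), 'force': array([-1.22005206,  1.42129463,  0.18848992]), 'moment': array([-0.00312167, -0.01670581,  0.02540758]), 'opening': 0.08762887948945221}
scene {'mtx': [[422.56608874412, 0.0, 321.9034050975422], [0.0, 422.56608874412, 200.68502329834004], [0.0, 0.0, 1.0]], 'eye': [1.083160629291985, -0.05584183893209094, 1.0894149832842863], 'attitude': [31.650622929494787, -0.5515709904004317, 86.76298449639592]}
side {'mtx': [[380.87794880680235, 0.0, 320.79123106309817], [0.0, 380.87794880680235, 198.43784560523798], [0.0, 0.0, 1.0]], 'eye': [-0.10090351374070994, 0.5359415717064814, 0.6156937737090241], 'attitude': [59.12255388371927, -0.6932158729879474, -132.52433812214684]}
wrist {'mtx': [[350.96621045831506, 0.0, 322.17252568089657], [0.0, 350.96621045831506, 203.27835401320743], [0.0, 0.0, 1.0]], 'tool_from_camera': [[-0.00035597274498365005, 0.9549892169265415, 0.2966403021125683, 0.07979487690311471], [0.9999998244794185, 0.0001994526154086927, 0.0005579066105358046, 0.000209634982266671], [0.00047362911302174153, 0.29664044864563754, -0.9549891203059738, -0.15952965989019752], [0.0, 0.0, 0.0, 1.0]]}
```

View pics/scene0.png

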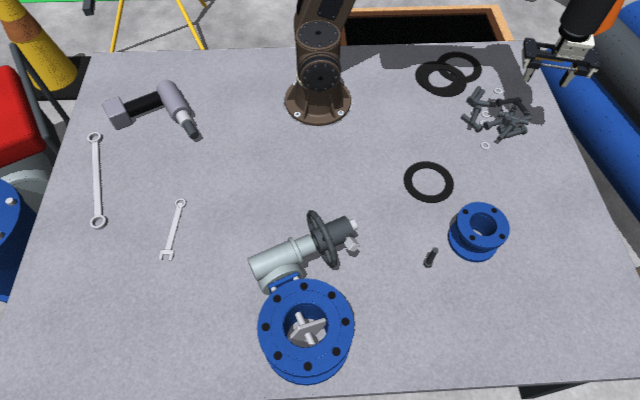

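View pics/side0.png

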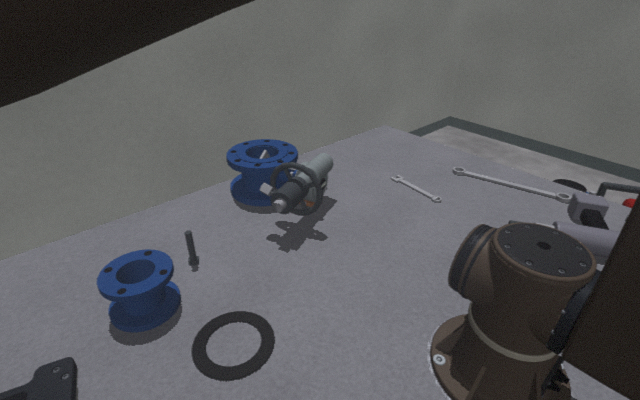

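View pics/wrist0.png

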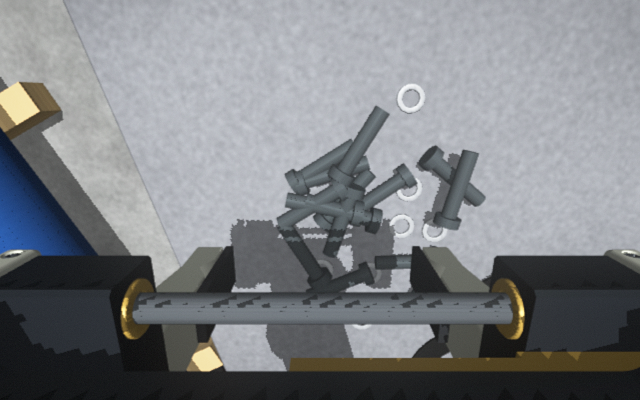

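```bash
cat > h.py <<'E'
import numpy as np,cv2
from scipy.spatial.transform import Rotation as R
from plant import ctrl,snapshot
def rot(a): return R.from_euler('xyz',a,degrees=True).as_matrix()
def cam(name):
    if name=="wrist":
        o=ctrl.get_obs(); s=snapshot(name); T=s["tool_from_camera"]; Rt=rot(o["orientation"])
        return s["image"],s["mtx"],Rt@np.array(T)[:3,3]+o["tool_pos"],Rt@np.array(T)[:3,:3]
    s=snapshot(name); return s["image"],np.array(s["mtx"]),np.array(s["eye"]),rot(s["attitude"])
def proj(c,P):
    _,K,e,A=c; p=(np.atleast_2d(P)-e)@A; q=p*[1,-1,-1]; q=q@np.array(K).T; return q[:,:2]/q[:,2:]
def ray(c,uv):
    _,K,e,A=c; d=np.linalg.solve(K,[uv[0],uv[1],1])*[1,-1,-1]; d=A@d; return e,d/np.linalg.norm(d)
def onz(c,uv,z): e,d=ray(c,uv); return e+d*(z-e[2])/d[2]
def crop(c,x0,y0,x1,y1,f,name):
    cv2.imwrite("pics/"+name,cv2.resize(c[0][y0:y1,x0:x1],None,fx=f,fy=f,interpolation=cv2.INTER_CUBIC))
def tri(cs,uvs):
    M=0;b=0
    for c,uv in zip(cs,uvs):
        e,d=ray(c,uv);Q=np.eye(3)-np.outer(d,d);M=M+Q;b=b+Q@e
    return np.linalg.solve(M,b)
E
python3 - <<'E'
from h import *
s=cam("scene");crop(s,240,190,380,295,5,"sc1.png")
d=cam("side");crop(d,210,130,350,235,5,"sd1.png")
print(onz(s,(307,325),.133), onz(s,(345,235),.11))
E
```

```text
[ 0.82140065 -0.06540332  0.133     ] [0.58834689 0.04161218 0.11      ]
```

View pics/sc1.png

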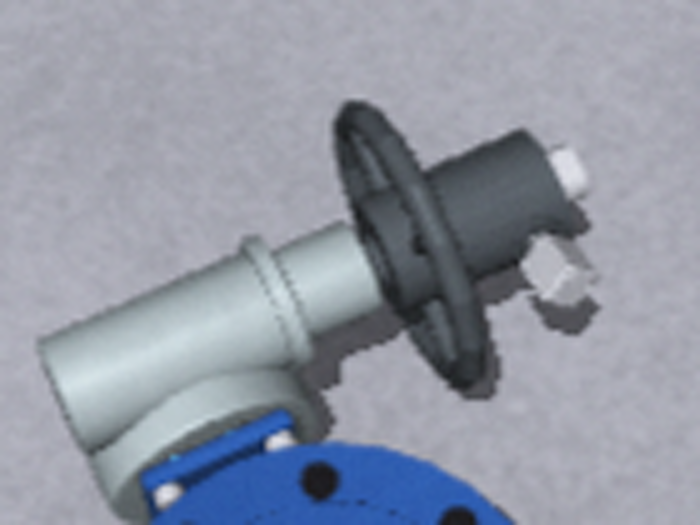

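View pics/sd1.png

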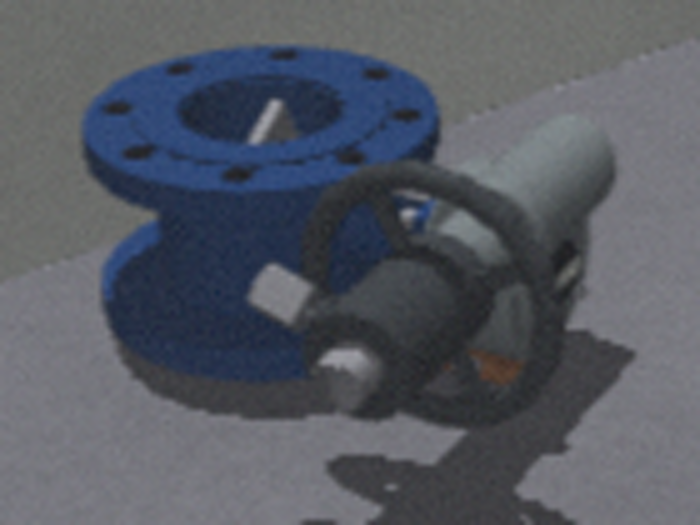

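```bash
cat >> h.py <<'E'
def gearT(x,y,yaw): 
    c,s=np.cos(yaw),np.sin(yaw); return np.array([[c,-s,0],[s,c,0],[0,0,1]]),np.array([x,y,0])
def gp(par,P): A,t=gearT(*par); return np.atleast_2d(P)@A.T+t
def circ(c,u,v,r,n=60):
    a=np.linspace(0,2*np.pi,n); return np.array(c)+r*np.outer(np.cos(a),u)+r*np.outer(np.sin(a),v)
X,Y,Z=np.eye(3)
def draw(c,par,x0,y0,f,img,phi=None,fl=None,d=0):
    cs=[(circ([40,0,110],Y,Z,15),(0,0,255)),(circ([22,0,110],Y,Z,32),(0,255,0)),(circ([-58,0,110],Y,Z,80),(0,255,255)),(circ([-190,-185,133],X,Y,110),(255,0,255)),(circ([-190,-185,0],X,Y,110),(255,0,255)),(circ([-128,0,110],Y,Z,36),(255,255,0))]
    if phi is not None:
        n=np.array([0,-np.sin(phi),np.cos(phi)]);t=np.cross(n,X)
        for r in (42-d,70-d):
            cs.append((np.array([0,0,110])+r*n+17*np.array([X,t,-X,-t,X]),(0,128,255)))
    if fl is not None:
        n=np.array([0,-np.sin(fl),np.cos(fl)]);t=np.cross(n,X)
        cs.append((np.array([40,0,110])+12.5*n+8.3*np.array([t,-t]),(255,255,255)))
    for P,col in cs:
        q=proj(c,gp(par,P/1000.)); q=((q+.5-[x0,y0])*f).astype(int); cv2.polylines(img,[q.reshape(-1,1,2)],False,col,1)
E
python3 - <<'E'
from h import *
from scipy.optimize import least_squares
s=cam("scene");d=cam("side")
np.set_printoptions(precision=4,suppress=True)
E=tri([s,d],[(355.6,224.4),(279,206)]);F=tri([s,d],[(306.5,324),(262.4,153.6)])
print(E,F)
# fit flange center + shaft end 
def res(p):
    q=gp(p,np.array([[40,0,110],[-190,-185,133]])/1e3)
    return (q-np.array([E,F]))[:,:2].ravel()
r=least_squares(res,[.58,.04,1.3]);par=r.x;print(par,r.fun)
for c,x0,y0,x1,y1,n in ((s,240,190,380,295,"so.png"),(d,210,130,350,235,"do.png")):
    im=cv2.resize(c[0][y0:y1,x0:x1],None,fx=5,fy=5,interpolation=cv2.INTER_CUBIC); draw(c,par,x0,y0,5,im,1.3); cv2.imwrite("pics/"+n,im)
E
```

```text
[0.5579 0.0689 0.1125] [ 0.817  -0.0672  0.1269]
[0.5727 0.0328 1.9804] [-0.0011  0.0006  0.0011 -0.0006]
```

View pics/so.png

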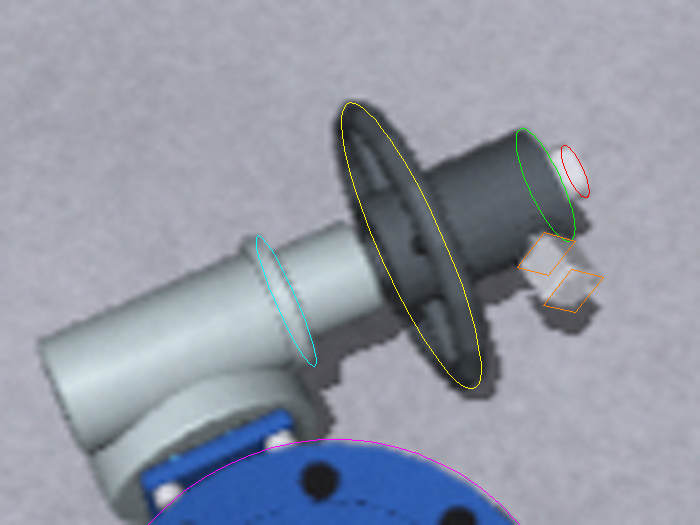

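View pics/do.png

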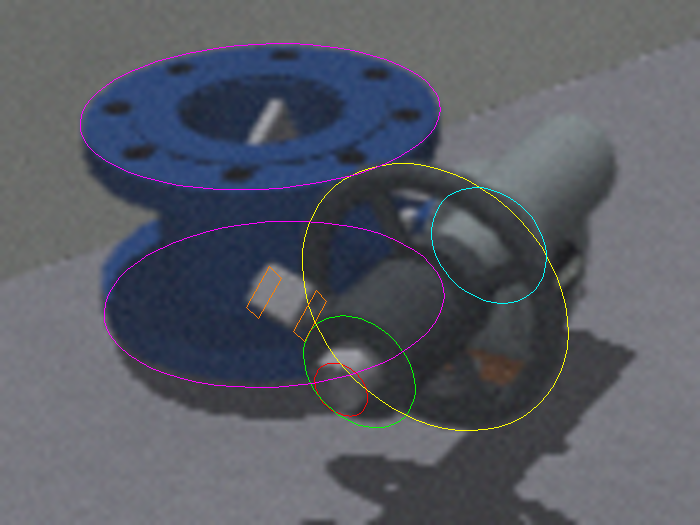

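Run:
```python
from h import *
d=cam("side");crop(d,262,185,298,212,20,"sd2.png")
par=(.5727,.0328,1.9804)
o=ctrl.get_obs()
# FK-ish info
print(gp(par,[[0,0,.11],[-.058,0,.11],[.04,0,.11]]))
```

```text
[[ 0.5727      0.0328      0.11      ]
 [ 0.59579826 -0.02040217  0.11      ]
 [ 0.55677017  0.06949115  0.11      ]]
```

View pics/sd2.png

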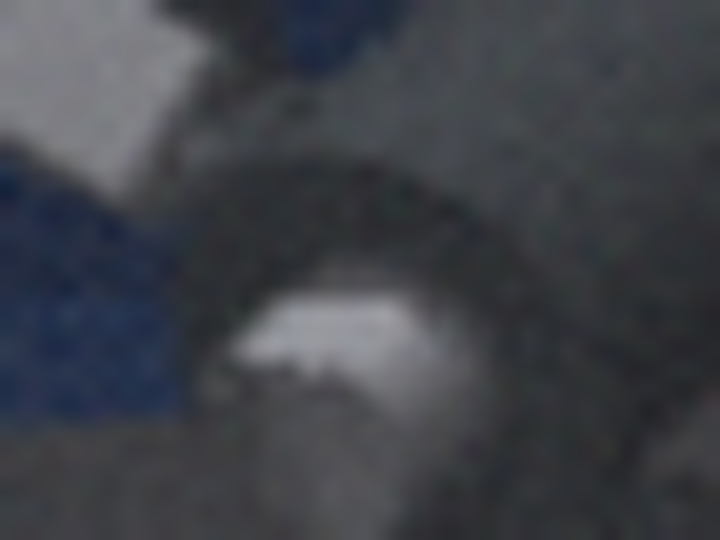

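Run:
```python
from h import *
d=cam("side");par=(.5727,.0328,1.9804)
x0,y0,f=262,185,20
ims=[]
for fl in (-.6,-.3,0,.3,.6):
    im=cv2.resize(d[0][y0:y0+27,x0:x0+27],None,fx=f,fy=f,interpolation=cv2.INTER_CUBIC)
    im=cv2.convertScaleAbs(im,alpha=1.5)
    n=np.array([0,-np.sin(fl),np.cos(fl)]);t=np.cross(n,X)
    for xx in(22,40):
        a0=np.arcsin(8.29/15)
        a=np.linspace(a0,2*np.pi-a0,60)
        P=np.array([xx,0,110])+15*(np.outer(np.cos(a),n)+np.outer(np.sin(a),t));P=np.vstack([P,P[:1]])
        q=proj(d,gp(par,P/1e3));q=((q+.5-[x0,y0])*f).astype(int);cv2.polylines(im,[q.reshape(-1,1,2)],False,(0,0,255) if xx==40 else (0,255,0),1)
    ims.append(cv2.resize(im[:,:],(266,266),interpolation=cv2.INTER_AREA))
ims.append(ims[0]*0)
cv2.imwrite("pics/fl.png",np.vstack([np.hstack(ims[:3]),np.hstack(ims[3:])]))
for n,uv,z in (("spool",(480,222),.098),("bolt",(432,250),.09),("gasket",(429,182),.005)):
    print(n,onz(cam("scene"),uv,z))
```

```text
spool [0.56206573 0.40823997 0.098     ]
bolt [0.63339282 0.26586138 0.09      ]
gasket [0.36503371 0.32867861 0.005     ]
```

View pics/fl.png

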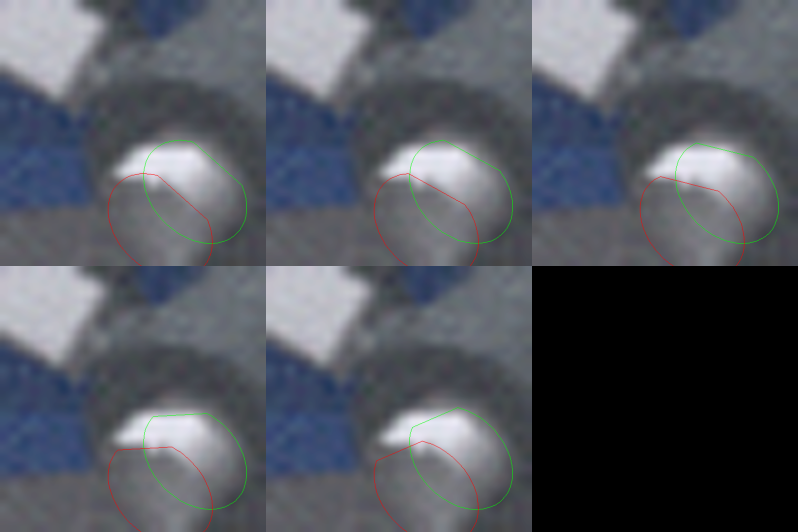

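```bash
cat >> h.py <<'E'
PAR=(.5727,.0328,1.9804)
np.set_printoptions(precision=4,suppress=True)
def rel(p,A):
    o=ctrl.get_obs(); B=rot(o["orientation"]); sh=B.T@(np.array(p)-o["tool_pos"]); rv=R.from_matrix(B.T@A).as_rotvec()
    print("shift",sh,"rv",rv,"rows",max(np.linalg.norm(sh)/.0625,np.degrees(np.linalg.norm(rv))/10.7)); return sh,rv
def axes(z,x):
    z=np.array(z)/np.linalg.norm(z); x=np.array(x)-np.dot(x,z)*z; x/=np.linalg.norm(x); return np.array([x,np.cross(z,x),z]).T
def G(par=PAR): return gearT(*par)[0]
E
python3 - <<'E'
from h import *
g=G(); f=-g[:,0]
t=np.radians(30); z=np.sin(t)*f-np.cos(t)*Z
p=gp(PAR,[.04,0,.11])[0]-.10*z
print(p); rel(p,axes(z,f))
rel([.4,.3,.35],axes(-Z,f))
E
```

```text
[0.5369 0.1154 0.1966]
shift [0.4867 0.4207 0.03  ] rv [-0.2332  0.4882  0.8704] rows 10.303982561813593
shift [ 0.3055  0.2792 -0.1234] rv [-0.      0.      0.8914] rows 6.910715478663322
```

```bash
python3 -m pendant '[[0.24,0.21,-0.03,-0.117,0.244,0.435,0],[0.24,0.21,-0.03,-0.117,0.244,0.435,0],[0.24,0.21,-0.03,-0.117,0.244,0.435,0],[0.24,0.21,-0.03,-0.117,0.244,0.435,0],[0.24,0.21,-0.03,-0.117,0.244,0.435,0],[0.487,0.421,0.03,-0.233,0.488,0.870,0],[0.487,0.421,0.03,-0.233,0.488,0.870,0],[0.487,0.421,0.03,-0.233,0.488,0.870,0],[0.487,0.421,0.03,-0.233,0.488,0.870,0],[0.487,0.421,0.03,-0.233,0.488,0.870,0],[0.487,0.421,0.03,-0.233,0.488,0.870,0],[0.487,0.421,0.03,-0.233,0.488,0.870,0]]'
python3 - <<'E'
from h import *
c=cam("wrist");cv2.imwrite("pics/w1.png",c[0])
print(ctrl.get_obs())
np.save("w1.npy",np.array([c[0],c[1],c[2],c[3]],dtype=object),allow_pickle=True)
E
```

```text
clock: 2.1
tool_pos: [0.5373, 0.1129, 0.1963]
orientation: [180.0, -30.0, -66.7]
force: [-1.1, 0.4, 0.6]
opening: 0.0439
{'clock': 2.15, 'joint_pos': array([ 49.5723,  11.977 , -33.6252,  30.4404, -62.3139, -44.8534]), 'qvel': array([ 1.8519, -0.1546,  0.6538, -0.0644, -0.2563, -0.1518]), 'tau': array([ -1.0314, -40.5903,  23.2287,   5.4736,  -1.1533,   0.0564]), 'tool_pos': array([0.5373, 0.1141, 0.1966]), 'orientation': array([-179.9895,  -29.9903,  -66.6133]), 'force': array([ 0.772 ,  0.382 , -0.9028]), 'moment': array([1.6282, 0.6362, 0.0469]), 'opening': 0.04396705841609589}
```

View pics/w1.png

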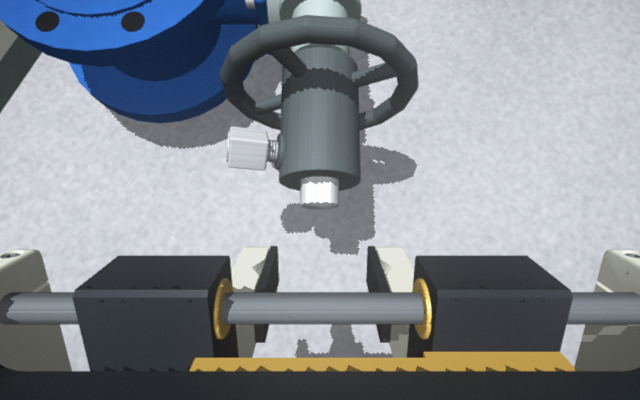

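Run:
```python
from h import *
c=tuple(np.load("w1.npy",allow_pickle=True))
c=(c[0].astype(np.uint8),c[1],c[2],c[3])
x0,y0,f=210,0,3
im=cv2.resize(c[0][0:215,210:430],None,fx=f,fy=f,interpolation=cv2.INTER_CUBIC);draw(c,PAR,x0,y0,f,im,1.3);cv2.imwrite("pics/w1o.png",im)
crop(c,280,165,360,225,9,"w1s.png")
```

```text
(no output)
```

View pics/w1o.png

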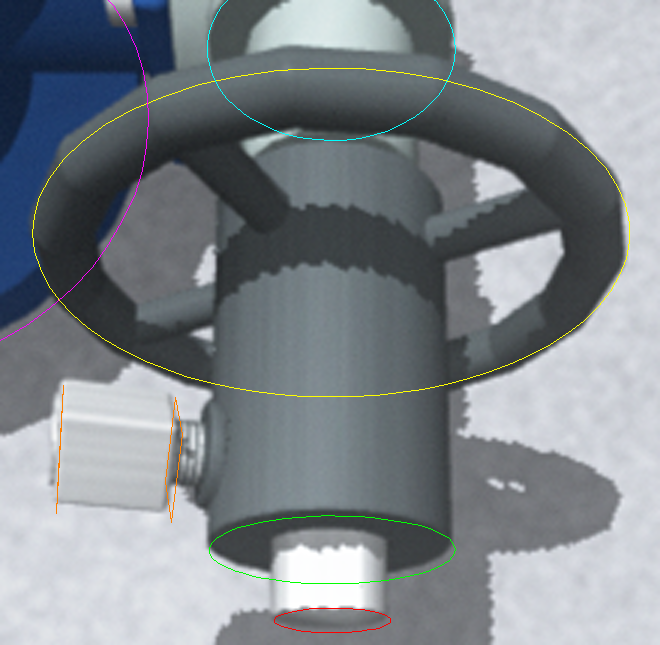

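View pics/w1s.png

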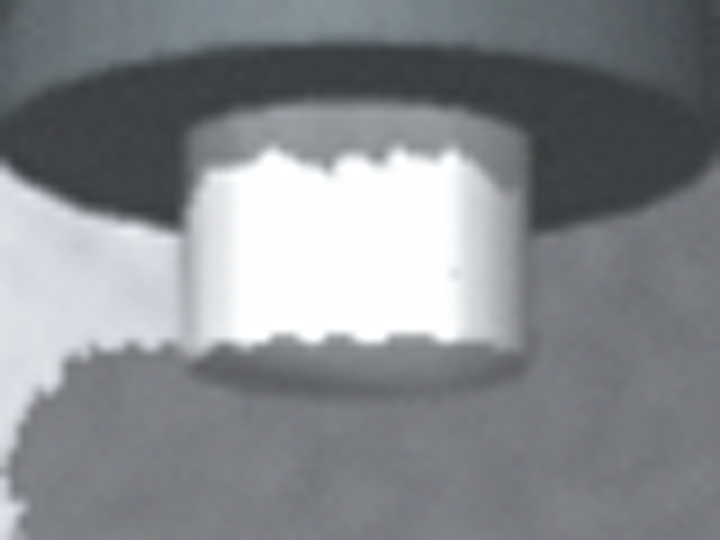

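```bash
cat > fo.py <<'E'
from h import *
def flov(c,par,x0,y0,w,hh,f,fls,name,sh=(0,0),x_list=(40,)):
    ims=[]
    for fl in fls:
        im=cv2.resize(c[0][y0:y0+hh,x0:x0+w],None,fx=f,fy=f,interpolation=cv2.INTER_CUBIC)
        im=np.clip((im.astype(float)-90)*2.0,0,255).astype(np.uint8)
        if fl is not None:
            n=np.array([0,-np.sin(fl),np.cos(fl)]);t=np.cross(n,X);a0=np.arcsin(8.29/15);a=np.linspace(a0,2*np.pi-a0,60)
            for xx in x_list:
                P=np.array([xx,0,110])+15*(np.outer(np.cos(a),n)+np.outer(np.sin(a),t));P=np.vstack([P,P[:1]])
                q=proj(c,gp(par,P/1e3))+sh;q=((q+.5-[x0,y0])*f).astype(int);cv2.polylines(im,[q.reshape(-1,1,2)],False,(0,0,255),1)
        ims.append(im)
    cv2.imwrite("pics/"+name,np.vstack([np.hstack(ims[:2]),np.hstack(ims[2:])]))
if __name__=="__main__":
    c=tuple(np.load("w1.npy",allow_pickle=True));c=(c[0].astype(np.uint8),c[1],c[2],c[3])
    flov(c,PAR,295,180,48,32,8,(None,0,.2,.4),"wf.png",(-.9,-.7))
E
python3 fo.py
```

```text
(no output)
```

View pics/wf.png

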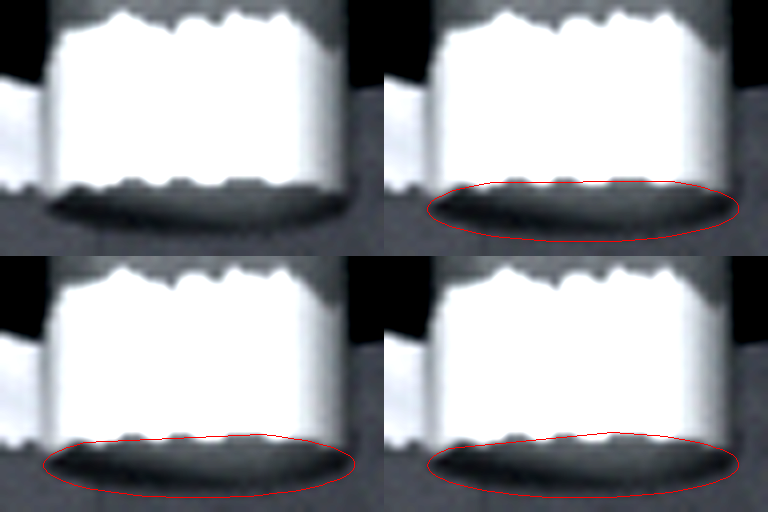

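Run:
```python
from h import *
g=G(); f=-g[:,0]
t=np.radians(52); z=np.sin(t)*f-np.cos(t)*Z
p=gp(PAR,[.04,0,.11])[0]-.075*z
print(p); rel(p,axes(z,f))
```

```text
[0.5332 0.1237 0.1562]
shift [-0.0292 -0.0001  0.0298] rv [ 0.0008  0.3841 -0.0011] rows 2.056992416711375
```

```bash
python3 -m pendant '[[-0.029,0,0.03,0,0.384,0,0],[-0.029,0,0.03,0,0.384,0,0],[-0.029,0,0.03,0,0.384,0,0],[-0.029,0,0.03,0,0.384,0,0],[-0.029,0,0.03,0,0.384,0,0]]'
python3 - <<'E'
from h import *
c=cam("wrist");cv2.imwrite("pics/w2.png",c[0])
np.save("w2.npy",np.array([c[0],c[1],c[2],c[3]],dtype=object),allow_pickle=True)
from fo import flov
q=proj(c,gp(PAR,[.04,0,.11])[0])[0];print(q)
flov(c,PAR,int(q[0])-24,int(q[1])-16,48,32,8,(None,0,.2,.4),"wf2.png",(0,0))
E
```

```text
clock: 2.78
tool_pos: [0.5333, 0.1247, 0.1569]
orientation: [-179.8, -51.8, -66.7]
force: [1.2, 0.5, -0.3]
opening: 0.0439
[321.9474 214.0819]
```

View pics/w2.png

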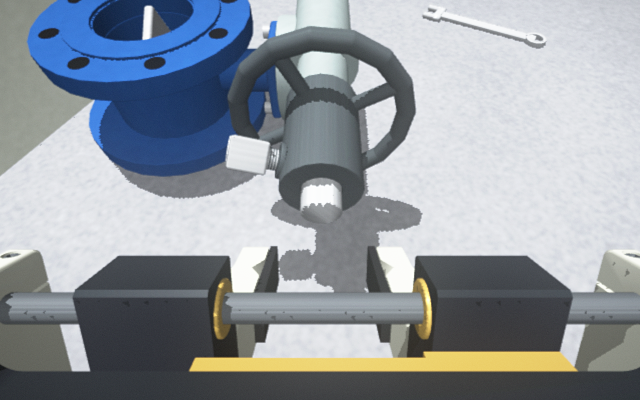

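View pics/wf2.png

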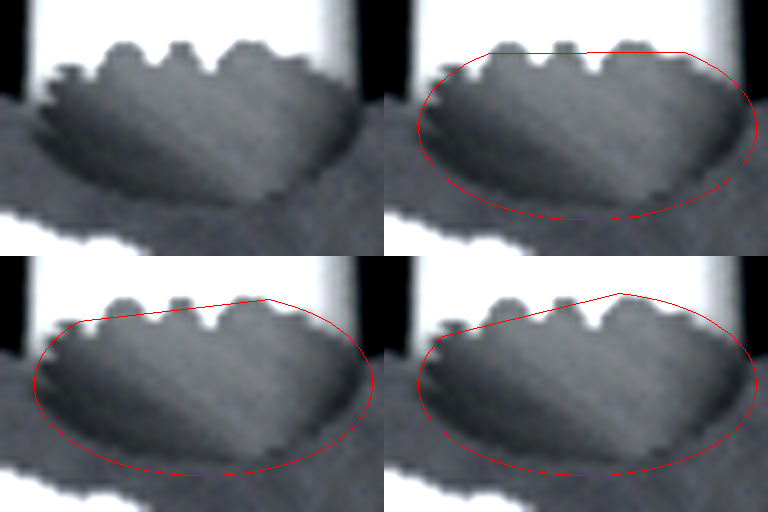

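```bash
cat >> h.py <<'E'
def nrm(a): return G()@np.array([0,-np.sin(a),np.cos(a)])
HUB=gp(PAR,[0,0,.11])[0]; RIM=gp(PAR,[-.058,0,.11])[0]
def rimpose(a,r):  # TCP at radius r
    n=nrm(a); return RIM+r*n, axes(-n,G()[:,1])
E
python3 - <<'E'
from h import *
p,A=rimpose(.15,.19); print(p); rel(p,A)
E
```

```text
[ 0.6218 -0.0091  0.2979]
shift [ 0.2081 -0.0284  0.0371] rv [-0.8074 -0.5885  1.3827] rows 9.134519307745828
```

```bash
python3 -m pendant '[[0.063,0,-0.05,0,0,0,-0.4],[0.09,-0.005,-0.06,-0.1,-0.08,0.18,-0.4],[0.208,-0.028,0.037,-0.807,-0.588,1.383,-0.4],[0.208,-0.028,0.037,-0.807,-0.588,1.383,-0.4],[0.208,-0.028,0.037,-0.807,-0.588,1.383,-0.4],[0.208,-0.028,0.037,-0.807,-0.588,1.383,-0.4],[0.208,-0.028,0.037,-0.807,-0.588,1.383,-0.4],[0.208,-0.028,0.037,-0.807,-0.588,1.383,-0.4],[0.208,-0.028,0.037,-0.807,-0.588,1.383,-0.4],[0.208,-0.028,0.037,-0.807,-0.588,1.383,-0.4],[0.208,-0.028,0.037,-0.807,-0.588,1.383,-0.4],[0.208,-0.028,0.037,-0.807,-0.588,1.383,-0.4]]'
python3 - <<'E'
from h import *
c=cam("wrist")
im=c[0].copy();draw(c,PAR,0,0,1,im,1.28);cv2.imwrite("pics/w3.png",im)
print(ctrl.get_obs()["joint_pos"])
p,A=rimpose(.15,.053); rel(p,A)
E
```

```text
clock: 4.32
tool_pos: [0.6212, -0.0095, 0.2981]
orientation: [-179.8, -8.7, -156.5]
force: [0.9, -0.1, -0.5]
opening: 0.0259
[ 17.8439  18.6237   6.0185   1.0852 -86.0471 -84.4211]
shift [-0.0009  0.0002  0.1366] rv [-0.0041 -0.0021  0.0016] rows 2.186282968379889
```

View pics/w3.png

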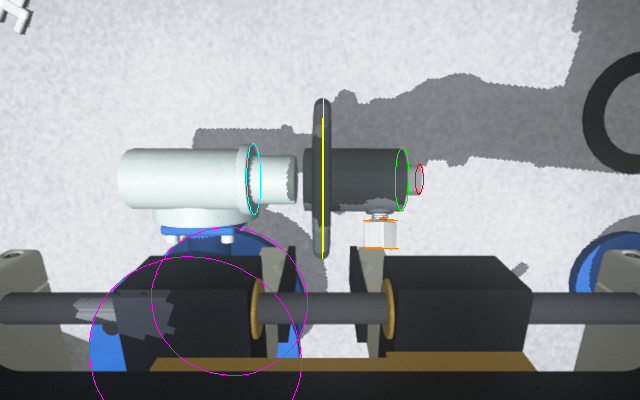

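```bash
python3 -m pendant '[[-0.001,0,0.06,0,0,0,-0.4],[-0.001,0,0.11,0,0,0,-0.4],[-0.001,0,0.136,0,0,0,-0.4],[-0.001,0,0.136,0,0,0,-0.4],[-0.001,0,0.136,0,0,0,-1],[-0.001,0,0.136,0,0,0,-1],[-0.001,0,0.136,0,0,0,-1]]'
python3 - <<'E'
from h import *
print(ctrl.get_obs()["force"])
for a in np.arange(0.05,-.7,-.1):
    p,A=rimpose(a,.053); print(round(a,2)); rel(p,A)
E
```

```text
clock: 5.25
tool_pos: [0.6053, -0.0179, 0.1641]
orientation: [-179.7, -8.6, -156.5]
force: [4.2, -6.4, -4.9]
opening: 0.0147
[ 4.17   -6.4178 -4.8906]
0.05
shift [0.0068 0.0016 0.0022] rv [-0.0059 -0.0996  0.0007] rows 0.5340331071138799
-0.05
shift [0.012  0.0016 0.003 ] rv [-0.0058 -0.1996  0.001 ] rows 1.069037006870008
-0.15
shift [0.0172 0.0016 0.0043] rv [-0.0058 -0.2996  0.0013] rows 1.6043544650530919
-0.25
shift [0.0222 0.0016 0.0061] rv [-0.0057 -0.3996  0.0016] rows 2.139750156800874
-0.35
shift [0.0269 0.0016 0.0084] rv [-0.0057 -0.4996  0.0019] rows 2.6751771085648395
-0.45
shift [0.0314 0.0016 0.0112] rv [-0.0056 -0.5996  0.0022] rows 3.210619678524804
-0.55
shift [0.0357 0.0016 0.0144] rv [-0.0055 -0.6996  0.0024] rows 3.7460711670121607
-0.65
shift [0.0395 0.0017 0.018 ] rv [-0.0054 -0.7996  0.0027] rows 4.2815282252874765
```

```bash
python3 -m pendant '[[0.0053,0,0.0003,0,-0.1,0,-1],[0.0105,0,0.0011,0,-0.2,0,-1],[0.0157,0,0.0024,0,-0.3,0,-1],[0.0206,0,0.0042,0,-0.4,0,-1],[0.0254,0,0.0065,0,-0.5,0,-1],[0.0299,0,0.0093,0,-0.6,0,-1],[0.0341,0,0.0125,0,-0.7,0,-1],[0.038,0,0.016,0,-0.8,0,-1],[0.038,0,0.016,0,-0.8,0,-1]]'
python3 - <<'E'
from h import *
print(ctrl.get_obs())
s=cam("scene");crop(s,240,170,400,290,5,"s4.png")
E
```

```text
clock: 6.38
tool_pos: [0.5685, -0.0338, 0.1544]
orientation: [-179.7, 37.4, -156.4]
force: [8.5, 0.4, -9.9]
opening: 0.015
{'clock': 6.375, 'joint_pos': array([  7.3698,   1.509 , -34.3054, -28.5672, -20.0627, -49.9332]), 'qvel': array([ 1.5459,  0.5456,  0.3228,  5.9482, -2.5643, -7.1508]), 'tau': array([ -1.57  , -34.0153,  24.1778,   3.1944,   1.373 ,   2.0832]), 'tool_pos': array([ 0.5685, -0.0338,  0.1544]), 'orientation': array([-179.6655,   37.4407, -156.4262]), 'force': array([ 8.4737,  0.3691, -9.8957]), 'moment': array([-1.7606,  1.355 , -0.7688]), 'opening': 0.014976403271721584}
```

View pics/s4.png

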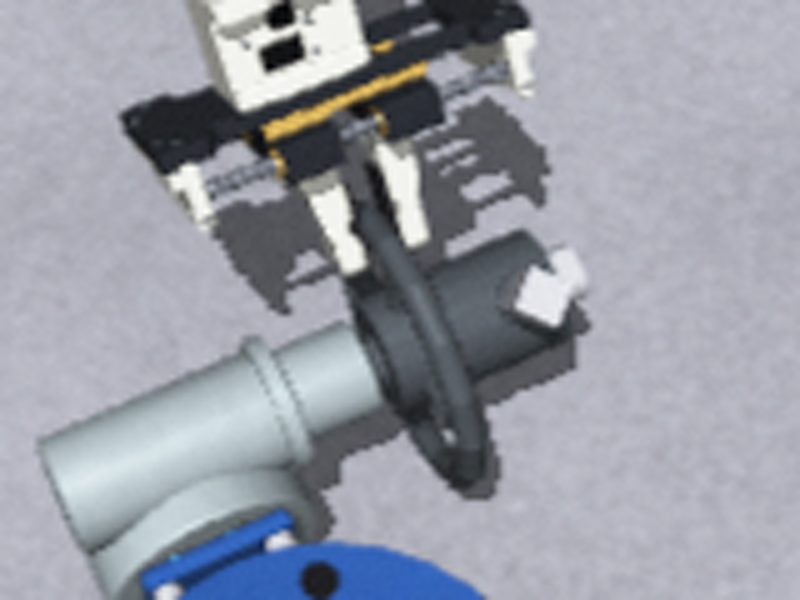

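```bash
python3 -m pendant '[[0,0,0,0,0,0,-0.4],[0,0,0,0,0,0,-0.4],[0,0,-0.05,0,0,0,-0.2],[0,0,-0.1,0,0,0,0],[0,0,-0.12,0,0,0,0]]'
python3 - <<'E'
from h import *
from fo import flov
s=cam("scene");d=cam("side")
A_=[]
for c,x0,y0 in ((s,310,190),(d,240,130)):
  for ph in (.4,.55):
    im=cv2.resize(c[0][y0:y0+75,x0:x0+75],None,fx=5,fy=5,interpolation=cv2.INTER_CUBIC); draw(c,PAR,x0,y0,5,im,ph);A_.append(im)
cv2.imwrite("pics/ph.png",cv2.resize(np.vstack([np.hstack(A_[:2]),np.hstack(A_[2:])]),(600,600)))
n=nrm(.48); g=G(); 
for sgn in (1,-1):
  for s2 in (1,-1):
    t=np.cross(n,g[:,0]); x=(sgn*g[:,0]+s2*t); Ax=axes(-n,x); print(sgn,s2,np.degrees(np.arctan2(Ax[1,0],Ax[0,0]))); rel(HUB+.13*n,Ax)
print(ctrl.get_obs()["joint_pos"])
E
```

```text
clock: 7.05
tool_pos: [0.5, -0.0617, 0.2517]
orientation: [-179.6, 37.3, -156.2]
force: [0.5, 0.7, -0.8]
opening: 0.0432
1 1 155.04142461304127
shift [-0.1142  0.0579  0.1203] rv [0.4386 1.0742 0.6996] rows 7.2550601523366725
1 -1 71.8956988823752
shift [-0.1142  0.0579  0.1203] rv [1.2994 0.546  2.0475] rows 13.310105493266787
-1 1 -108.1043011176248
shift [-0.1142  0.0579  0.1203] rv [-0.4494  1.0695 -0.6961] rows 7.244282331400954
-1 -1 -24.958575386958746
shift [-0.1142  0.0579  0.1203] rv [-1.3039  0.5323 -2.0443] rows 13.292883963163023
[  5.978  -12.8254 -35.026  -19.1504 -33.0938 -59.4916]
```

View pics/ph.png

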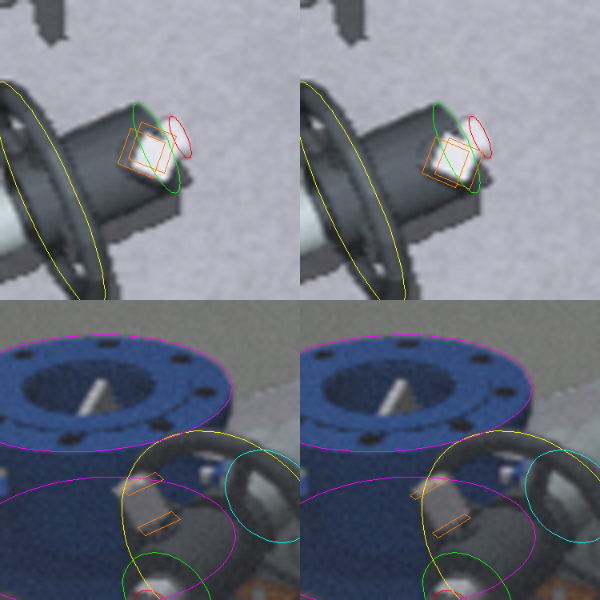

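Run:
```python
from h import *
n=nrm(.5); g=G(); t=np.cross(n,g[:,0]); Ax=axes(-n,-g[:,0]-t); print(HUB+.16*n); rel(HUB+.16*n,Ax)
```

```text
[0.6431 0.0633 0.2504]
shift [-0.1427  0.0577  0.1105] rv [-1.3256  0.5413 -2.0333] rows 13.31659313272922
```

```bash
python3 -m pendant '[[-0.03,0.01,-0.04,-0.1,0.04,-0.15,0],[-0.06,0.02,-0.02,-0.22,0.09,-0.34,0],[-0.143,0.058,0.11,-1.326,0.541,-2.033,0],[-0.143,0.058,0.11,-1.326,0.541,-2.033,0],[-0.143,0.058,0.11,-1.326,0.541,-2.033,0],[-0.143,0.058,0.11,-1.326,0.541,-2.033,0],[-0.143,0.058,0.11,-1.326,0.541,-2.033,0],[-0.143,0.058,0.11,-1.326,0.541,-2.033,0],[-0.143,0.058,0.11,-1.326,0.541,-2.033,0],[-0.143,0.058,0.11,-1.326,0.541,-2.033,0],[-0.143,0.058,0.11,-1.326,0.541,-2.033,0],[-0.143,0.058,0.11,-1.326,0.541,-2.033,0]]'
python3 - <<'E'
from h import *
print(ctrl.get_obs()["joint_pos"])
n=nrm(.5); g=G(); t=np.cross(n,g[:,0]); Ax=axes(-n,-g[:,0]-t); rel(HUB+.16*n,Ax)
c=cam("wrist");im=c[0].copy();draw(c,PAR,0,0,1,im,.5);cv2.imwrite("pics/w5.png",im)
E
```

```text
clock: 8.65
tool_pos: [0.6433, 0.0642, 0.2445]
orientation: [161.8, 19.3, -37.4]
force: [0.1, -0.9, -0.1]
opening: 0.0437
[  19.6224   34.4995   22.9143   -5.5325 -104.1307   35.9435]
shift [-0.0017  0.0026 -0.0052] rv [-0.1217  0.0589 -0.1915] rows 1.255545772948732
```

View pics/w5.png

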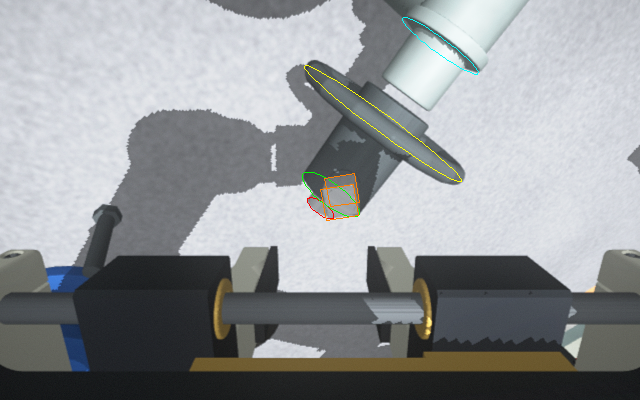

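Run:
```python
from h import *
n=nrm(.5); g=G(); t=np.cross(n,g[:,0]); Ax=axes(-n,g[:,0]-t); rel(HUB+.11*n,Ax)
```

```text
shift [0.0028 0.0101 0.043 ] rv [-0.1389 -0.0453 -1.7495] rows 9.400959171369353
```

```bash
python3 -m pendant '[[0.003,0.01,0.043,-0.139,-0.045,-1.75,0],[0.003,0.01,0.043,-0.139,-0.045,-1.75,0],[0.003,0.01,0.043,-0.139,-0.045,-1.75,0],[0.003,0.01,0.043,-0.139,-0.045,-1.75,0],[0.003,0.01,0.043,-0.139,-0.045,-1.75,0],[0.003,0.01,0.043,-0.139,-0.045,-1.75,0],[0.003,0.01,0.043,-0.139,-0.045,-1.75,0],[0.003,0.01,0.043,-0.139,-0.045,-1.75,0],[0.003,0.01,0.043,-0.139,-0.045,-1.75,0],[0.003,0.01,0.043,-0.139,-0.045,-1.75,0],[0.003,0.01,0.043,-0.139,-0.045,-1.75,0],[0.003,0.01,0.043,-0.139,-0.045,-1.75,0]]'
python3 - <<'E'
from h import *
print(ctrl.get_obs()["joint_pos"])
n=nrm(.5); g=G(); t=np.cross(n,g[:,0]); Ax=axes(-n,g[:,0]-t); rel(HUB+.04*n,Ax)
c=cam("wrist");im=c[0].copy();draw(c,PAR,0,0,1,im,.5);cv2.imwrite("pics/w6.png",im)
E
```

```text
clock: 10.2
tool_pos: [0.6212, 0.0516, 0.2091]
orientation: [-159.3, 19.6, 71.0]
force: [-0.4, -0.7, 0.1]
opening: 0.0438
[ 22.6294  33.8917  14.2567  -0.0698 -98.5902 134.7322]
shift [ 0.002  -0.0001  0.0719] rv [-0.0006 -0.011  -0.0174] rows 1.1510078640947128
```

View pics/w6.png

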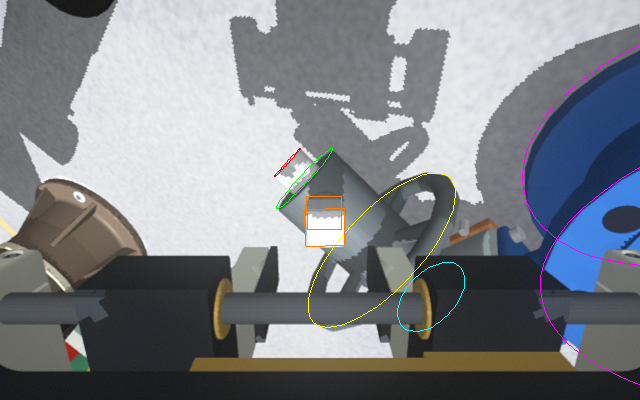

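```bash
python3 -m pendant '[[0.002,0,0.04,0,-0.011,-0.017,0],[0.002,0,0.072,0,-0.011,-0.017,0],[0.002,0,0.072,0,-0.011,-0.017,0],[0.002,0,0.072,0,-0.011,-0.017,-1],[0.002,0,0.072,0,-0.011,-0.017,-1],[0.002,0,0.072,0,-0.011,-0.017,-1],[0.002,0,0.072,0,-0.011,-0.017,-1]]'
python3 - <<'E'
from h import *
o=ctrl.get_obs();print(o["force"],o["moment"],o["joint_pos"])
B=rot(o["orientation"]);print("n dir in gear",G().T@(-B[:,2]), "tcp in gear",G().T@(o["tool_pos"]-HUB))
n=nrm(.12); g=G(); t=np.cross(n,g[:,0]); Ax=axes(-n,g[:,0]-t); rel(HUB+.040*n,Ax)
n=nrm(.31); g=G(); t=np.cross(n,g[:,0]); Ax=axes(-n,g[:,0]-t); rel(HUB+.040*n,Ax)
E
```

```text
clock: 11.12
tool_pos: [0.5924, 0.0401, 0.1466]
orientation: [-159.1, 19.7, 72.2]
force: [4.7, -2.2, -0.5]
opening: 0.024
[ 4.7371 -2.1902 -0.5358] [ 0.0371 -3.0875  0.562 ] [ 22.9405  33.6233   5.0794   0.3343 -89.849  135.494 ]
n dir in gear [ 0.0015 -0.4755  0.8797] tcp in gear [-0.0012 -0.0209  0.0366]
shift [-0.0102 -0.0119  0.005 ] rv [-0.2646  0.2665  0.0008] rows 2.01114667823835
shift [-0.0051 -0.0068  0.0029] rv [-0.1302  0.1322  0.0007] rows 0.993762511837481
```

```bash
python3 -m pendant '[[-0.0025,-0.003,0.0004,-0.066,0.067,0,-1],[-0.0051,-0.006,0.0009,-0.132,0.134,0,-1],[-0.0077,-0.009,0.0018,-0.2,0.2,0,-1],[-0.0102,-0.0119,0.003,-0.265,0.267,0,-1],[-0.0102,-0.0119,0.003,-0.265,0.267,0,-1],[-0.0102,-0.0119,0.003,-0.265,0.267,0,-1]]'
python3 - <<'E'
from h import *
o=ctrl.get_obs();print(o["force"],o["moment"],o["joint_pos"])
B=rot(o["orientation"]);a=G().T@(-B[:,2]);p=G().T@(o["tool_pos"]-HUB)
print("n",np.arctan2(-a[1],a[2]), "tcp in gear",p,np.arctan2(-p[1],p[2]),B.T@o["moment"],B.T@o["force"])
E
```

```text
clock: 11.88
tool_pos: [0.578, 0.0342, 0.1511]
orientation: [-175.2, 4.8, 68.7]
force: [8.4, -6.6, -8.6]
opening: 0.0241
[ 8.3984 -6.6457 -8.6107] [-2.3458 -4.1577  0.4529] [ 22.7971  18.9502 -12.4714   0.1027 -65.4312 135.631 ]
n 0.11961213921842755 tcp in gear [-0.0008 -0.0054  0.0411] 0.1301623054281872 [-4.7474 -0.6758  0.0054] [-2.3987 10.9508  7.948 ]
```

```bash
cat > st.py <<'E'
from h import *
o=ctrl.get_obs();B=rot(o["orientation"]);a=G().T@(-B[:,2]);p=G().T@(o["tool_pos"]-HUB)
t=G().T@B[:,1]
print("n",np.arctan2(-a[1],a[2]), "tcp gear",p,"ang",np.arctan2(-p[1],p[2]),"M",B.T@o["moment"],"F",B.T@o["force"],"open",o["opening"],"j6",o["joint_pos"][5])
E
python3 -m pendant '[[0,0,0.0001,0,0,0.13,-1],[0,0,0.0003,0,0,0.28,-1],[0,0,0.0004,0,0,0.43,-1],[0,0,0.0006,0,0,0.58,-1],[0,0,0.0007,0,0,0.73,-1],[0,0,0.0008,0,0,0.88,-1],[0,0,0.0009,0,0,0.95,-1],[0,0,0.0009,0,0,0.95,-1]]'; python3 st.py
```

```text
clock: 12.88
tool_pos: [0.5777, 0.034, 0.1502]
orientation: [178.8, 6.8, 13.9]
force: [6.1, -8.2, -8.0]
opening: 0.0238
n 0.12100930025158313 tcp gear [-0.0009 -0.0051  0.0402] ang 0.12590010494585382 M [-3.21    2.7206  0.063 ] F [4.87   9.2319 7.6331] open 0.023776108006568913 j6 81.14411605089103
```

```bash
python3 -m pendant '[[0,0,0.0001,0,0,0.12,-1],[0,0,0.0002,0,0,0.24,-1],[0,0,0.0003,0,0,0.36,-1],[0,0,0.0005,0,0,0.48,-1],[0,0,0.0006,0,0,0.6,-1],[0,0,0.0006,0,0,0.6,-1]]'; python3 st.py
```

```text
clock: 13.62
tool_pos: [0.5779, 0.0345, 0.1496]
orientation: [175.2, 5.0, -20.6]
force: [7.0, -6.6, -7.2]
opening: 0.0236
n 0.12018495465060583 tcp gear [-0.0005 -0.0054  0.0396] ang 0.13575563516001557 M [-0.2958  3.7896  0.1718] F [9.4708 3.1755 6.7196] open 0.02361270987308865 j6 46.720212212938804
```

```bash
python3 -m pendant '[[0,0,0.0001,0,0,0.12,-1],[0,0,0.0002,0,0,0.24,-1],[0,0,0.0003,0,0,0.36,-1],[0,0,0.0005,0,0,0.48,-1],[0,0,0.0006,0,0,0.6,-1],[0,0,0.0006,0,0,0.6,-1]]'; python3 st.py
```

```text
clock: 14.38
tool_pos: [0.5782, 0.0347, 0.1491]
orientation: [173.3, 1.4, -54.9]
force: [7.3, -5.7, -8.8]
opening: 0.0235
n 0.11916887568876021 tcp gear [-0.0004 -0.0058  0.0391] ang 0.14738842490629936 M [2.4749 3.2923 0.1716] F [ 9.0778 -3.7058  8.1793] open 0.023537790381786956 j6 12.344443872406517
```

```bash
python3 -m pendant '[[0,0,0.0001,0,0,0.12,-1],[0,0,0.0002,0,0,0.24,-1],[0,0,0.0003,0,0,0.36,-1],[0,0,0.0005,0,0,0.48,-1],[0,0,0.0005,0,0,0.48,-1]]'; python3 st.py
```

```text
clock: 15.0
tool_pos: [0.5784, 0.0348, 0.1486]
orientation: [173.5, -1.8, -82.2]
force: [8.0, -6.2, -8.0]
opening: 0.0238
n 0.11867478215153951 tcp gear [-0.0005 -0.006   0.0386] ang 0.15521842451221954 M [4.0471 1.9035 0.1045] F [ 6.9395 -8.0232  7.3144] open 0.02382224314779857 j6 -15.157394361702385
```

```bash
python3 -m pendant '[[0,0,0.0001,0,0,0.12,-1],[0,0,0.0002,0,0,0.24,-1],[0,0,0.0003,0,0,0.36,-1],[0,0,0.0005,0,0,0.48,-1],[0,0,0.0005,0,0,0.48,-1]]'; python3 st.py
```

```text
clock: 15.62
tool_pos: [0.5785, 0.0345, 0.1482]
orientation: [175.1, -4.7, -109.6]
force: [8.0, -6.4, -8.6]
opening: 0.0241
n 0.11865756185523457 tcp gear [-0.0007 -0.006   0.0382] ang 0.1566970968971875 M [4.9874 0.1214 0.1249] F [  2.6651 -10.4476   7.9962] open 0.024067691050158442 j6 -42.65976435171019
```

```bash
python3 -m pendant '[[0,0,0.0001,0,0,0.12,-1],[0,0,0.0002,0,0,0.24,-1],[0,0,0.0003,0,0,0.36,-1],[0,0,0.0004,0,0,0.44,-1],[0,0,0.0004,0,0,0.44,-1]]'; python3 st.py
```

```text
clock: 16.25
tool_pos: [0.5784, 0.0343, 0.1478]
orientation: [177.5, -6.4, -134.8]
force: [8.8, -7.0, -8.6]
opening: 0.0241
n 0.11897051978697588 tcp gear [-0.0009 -0.0059  0.0378] ang 0.15377034095500772 M [ 4.7587 -1.6825 -0.1237] F [ -2.1543 -11.5552   7.909 ] open 0.024107089654162445 j6 -67.8254211990631
```

```bash
python3 -m pendant '[[0,0,0.0001,0,0,0.1,-1],[0,0,0.0001,0,0,0.2,-1],[0,0,0.0001,0,0,0.2,-1]]'; python3 st.py
```

```text
clock: 16.62
tool_pos: [0.5782, 0.0345, 0.1477]
orientation: [178.8, -6.7, -146.3]
force: [7.7, -4.9, -8.1]
opening: 0.0244
n 0.11930867277711742 tcp gear [-0.0006 -0.0057  0.0377] ang 0.15077563937075827 M [ 3.774  -2.4595 -0.8967] F [-4.6377 -8.4856  7.3993] open 0.02436479302842152 j6 -79.23991812540315
```

```bash
python3 -m pendant '[[0,0,0,0,0,0,-0.3],[0,0,0,0,0,0,0],[0,0,0,0,0,0,0],[0,0,-0.04,0,0,0,0],[0,0,-0.1,0,0,0,0],[0,0,-0.13,0,0,0,0],[0,0,-0.13,0,0,0,0]]'; python3 st.py
python3 - <<'E'
from h import *
c=cam("wrist");im=c[0].copy();im=np.vstack([im]);draw(c,PAR,0,0,1,im,.15,d=3.5);cv2.imwrite("pics/w7.png",im)
crop(c,240,120,400,270,4,"w7c.png")
E
```

```text
clock: 17.5
tool_pos: [0.5916, 0.0416, 0.2792]
orientation: [178.7, -6.6, -146.3]
force: [0.4, -0.2, -0.5]
opening: 0.0436
n 0.1180146379296442 tcp gear [ 0.0006 -0.0209  0.1692] ang 0.1228271851399805 M [ 0.0742 -0.5409 -0.0355] F [-0.2528 -0.4023  0.5071] open 0.04359992758516625 j6 -79.2292881522247
```

View pics/w7.png

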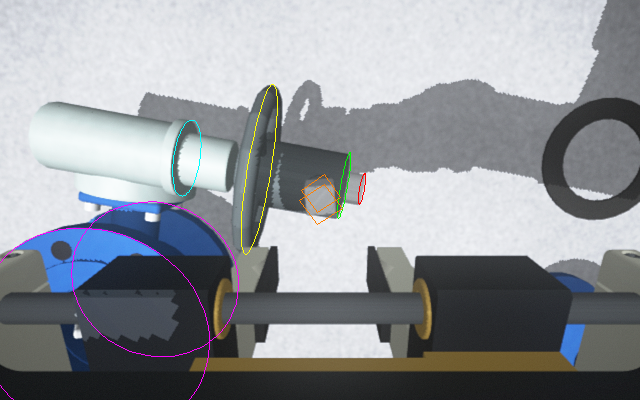

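View pics/w7c.png

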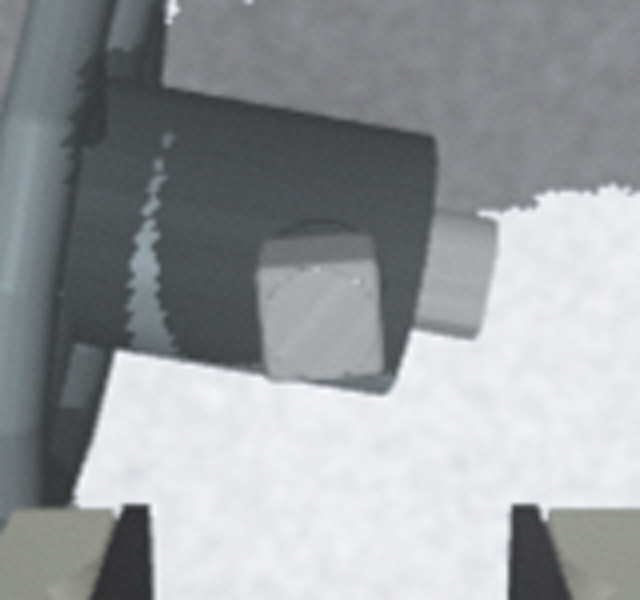

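Run:
```python
from h import *
c=cam("wrist"); g=G()
uv=np.array([(258,268),(378,258),(384,375),(270,380)])/4+[240,120]-.4
for ph in (.12,.16):
    n=nrm(ph);t=np.cross(g[:,0],n)*-1  # t
    P0=HUB+.0665*n
    Q=[]
    for q in uv:
        e,d=ray(c,q); P=e+d*((P0-e)@n)/(d@n); v=P-P0; Q.append((v@g[:,0]*1e3,v@np.cross(n,g[:,0])*1e3))
    Q=np.array(Q);print(Q,Q.mean(0)); 
    E=np.roll(Q,-1,0)-Q; print(np.linalg.norm(E,axis=1),np.degrees(np.arctan2(E[:,1],E[:,0]))%90)
print("expected at 3.65:",(45-np.degrees(3.65))%90," 3.45:",(45-np.degrees(3.45))%90)
```

```text
[[-14.4711  11.3047]
 [  7.8505  17.3045]
 [ 13.4321  -5.7687]
 [ -8.4695 -10.7359]] [-0.4145  3.0262]
[23.1139 23.7388 22.4578 22.8432] [15.0448 13.5989 12.7784 15.2321]
[[-14.469   14.1102]
 [  7.7893  20.1614]
 [ 13.4505  -3.1712]
 [ -8.4624  -8.2162]] [-0.4229  5.7211]
[23.0662 24.0096 22.4861 23.1203] [15.209  13.6381 12.9651 15.0582]
expected at 3.65: 15.870404777249519  3.45: 27.329560679865978
```

Run:
```python
from h import *
s=cam("scene");cv2.imwrite("pics/fin.png",s[0]); o=ctrl.get_obs();print(o["clock"],o["force"],o["qvel"])
print(ctrl.close_job())
```

```text
17.65 [ 0.5336  0.9076 -0.855 ] [-0.14    0.5837 -0.4829  0.1867  0.031   0.0545]
the job is handed in; nothing more can be done
None
```

View pics/fin.png

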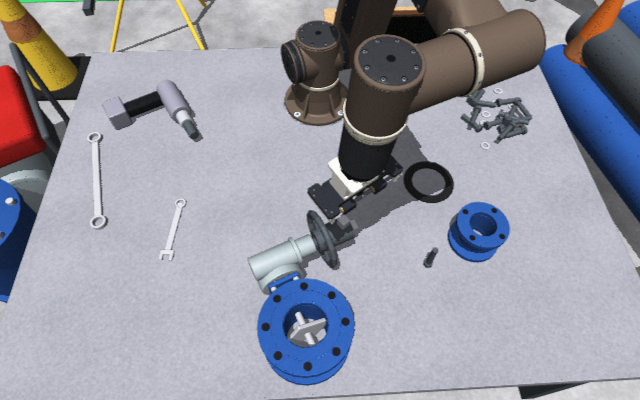

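The set screw is fully home on the flat and the gripper is clear of it. I handed the job in at 17.65 s; the hand-in gives no verdict.

**What I did:** I gripped the rim and turned the handwheel 0.8 rad. Then I gripped the screw head, swung it to about 0.12–0.15 rad, and screwed it in with one stroke of the wrist.

**Last checks:**
- **Turning:** the screw passed 1.05 rad, where it would have met the round of the shaft, without stopping. Resistance came only at about 3.65–3.75 rad of wrist turn, where the torque rose to 0.9 N m.
- **Head angle:** measured in the wrist picture after letting go, it corresponds to about 3.68 rad. That matches the 3.65 rad end stop to within the measuring error, though the picture alone fixes the angle only to a quarter turn.
- **Clearance:** the wrist force was back to noise level, about 1 N. The final scene picture shows the gasket, bolt, spanner and spool piece where they started.

**What disagreed:** my camera estimates of the flat's angle ranged from about 0.05 to 0.3 rad. I aimed for 0.12 rad and relied on the feel of the screw. I did not measure the handwheel's speed separately; only its drag holds it in place.

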